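# Find the hand nut that fits the probe-station stud

### The job

Of the two look-alike hand nuts with black grip bars, only one threads onto the steel stud on the aluminium block. Find out which by trying them on the stud, and screw the one that fits fully home, clockwise. Leave the other nut standing upright on the bench, clear of the block.

Things in the scene. Friction and masses are not known exactly. Their poses are not given: they have to be found in the camera images.
- nut_1: hand nut: ribbed aluminium cap 76 mm across, 28 mm high, open only underneath, with a black grip bar on top 56 long, 20 wide, 31 high (59 mm in all); 0.18 kg; upright on the bench. Looks exactly like the other nut but has another thread inside; which one fits varies and shows only by trying. Origin: centre of its underside; x along the bar (a half turn is the same), z up.
- nut_2: hand nut: ribbed aluminium cap 76 mm across, 28 mm high, open only underneath, with a black grip bar on top 56 long, 20 wide, 31 high (59 mm in all); 0.18 kg; upright on the bench. Looks exactly like the other nut but has another thread inside; which one fits varies and shows only by trying. Origin: centre of its underside; x along the bar (a half turn is the same), z up.
- stud_foot (a point): foot of the fixed steel stud, on its axis, level with the block's top. The stud is 58 mm across, 22 high; two gaps in its quick thread lie along x, as do two red strokes on the block; z up. To try a nut: hold it upright over the stud, within 4 mm of its axis, bar along x within 10 degrees, and lower it. If it fits, it sinks freely until its underside rests on the block (origin at this point).
- stud_block: fixed aluminium block, 130 (x) by 120 by 20 mm high, the stud on its middle; grey housing, 68 mm high, on its +y side, 65 mm from the stud's axis. Origin under the stud, axes as stud_foot. A fitting nut, sunk, turns clockwise (seen from above) under the thread, level and freely: 65 degrees is home, a hard stop comes at 72. A wrong nut rests 15 to 19 mm higher however it is turned: lift it off.

How it is judged (in metres and radians):
At the end, for the whole second after the job is handed in: One nut on the stud: its origin within 10 mm sideways and 5 mm in height of the stud's foot, upright within 7 deg, bar at least 45 deg from the red strokes. The other stands on the bench (height within 12 mm, upright within 10 deg), over 90 mm from the stud's axis. Both at rest (((horizontal distance between nut_1 and stud_foot below 0.01 m and z of nut_1 in the frame of stud_foot between -0.005 and 0.005 m and angle between nut_1's own z axis and vertical below 0.12 rad and angle between the x axis of nut_1 and the x axis of stud_foot, either way round above 0.79 rad and linear speed of each of nut_1, nut_2 below 0.02 m/s and angular speed of each of nut_1, nut_2 below 0.1 rad/s and height (world z) of nut_2 between -0.012 and 0.012 m and angle between nut_2's own z axis and vertical below 0.17 rad and horizontal distance between nut_2 and stud_foot above 0.09 m) or (horizontal distance between nut_2 and stud_foot below 0.01 m and z of nut_2 in the frame of stud_foot between -0.005 and 0.005 m and angle between nut_2's own z axis and vertical below 0.12 rad and angle between the x axis of nut_2 and the x axis of stud_foot, either way round above 0.79 rad and linear speed of each of nut_2, nut_1 below 0.02 m/s and angular speed of each of nut_2, nut_1 below 0.1 rad/s and height (world z) of nut_1 between -0.012 and 0.012 m and angle between nut_1's own z axis and vertical below 0.17 rad and horizontal distance between nut_1 and stud_foot above 0.09 m))); the robot touches nothing.
It also fails if it takes over 72 s, if anything falls off the work surface, if the arm or the gripper's body presses on something with over 40 N, if the wrist force passes 120 N, or if a joint passes its speed limit or range.

### The arm

A 6-joint arm with a two-finger parallel gripper is mounted at the origin on the work surface. World frame = base frame: x ahead of the robot, y to its left, z up, the work surface at z = 0. Lengths are in mm, angles in rad, forces in N, time in s.
With the tool pointing down it reaches from about 350 to 875 mm from the base axis. Payload 4.2 kg.
Tool frame: the origin (TCP) lies at the very end of the fingers, on their centre line; the grasp point (between the pads) lies 19 mm behind it; y points along the fingers, z is the direction in which the jaws open and shut, and the axes are right-handed (so a half turn about y gives the same grasp; the last joint's range is limited). The gripper opens to 85 mm and grips with 20 to 120 N. Pads are 22 mm wide; open, the fingers measure 114 mm over their backs; the gripper's body (76 mm by 85 mm) begins 54 mm behind the grasp point. The pads swing forward as they close: fully open they stand 13 mm farther back than shut.
Start: joints at [-0.928, 0.385, 0.008, 0, -1.194, -0.259], TCP at [234.043, -579.503, 231.312] pointing down, gripper open.
Joint ranges: [-3.14, 3.14], [-1.21, 2.06], [-1.07, 1.41], [-3.16, 2.05], [-2.99, -0.16], [-3.1, 3.1]. Speed limits (rad/s): [2.79, 2.79, 3.14, 3.14, 3.14, 3.14].

### API

Orientations are given as a unit quaternion [x, y, z, w].
In Python, from bench import arm gives the robot as it stands.
- The arm moves only by the shell command python3 -m creep 'ROWS'. ROWS is JSON, a list of rows, each an object with "delta_pos": the shift along the tool's x, y, z in mm, a list of three; "rot": the turn, a rotation vector about the tool's x, y, z in rad, a list of three; "jaw": the finger opening in mm, from 0 to 85.4. A call has exactly 10 rows; each row shifts and turns the commanded pose from where the row before left it, along the tool's axes as they then stand; what a row does not reach is not made up. A row lasts 1/12 s, in which the tool goes at most 41.7 mm and 7.16 degrees, less where a joint would pass 70% of its speed; a pose out of reach is approached as far as the arm can. A call is refused whole if a number of a shift passes 41.7 or a number of a turn 0.125, either way. A call with a gripper value outside its range is refused whole. The fingers move at their own pace and stop on an object; the grip force is fixed at half the most. Time passes only in rows, so rows that do not move let the fingers close, or fill a call up. It gives the time, the measured TCP pose, the force and the opening at its end, in the units of the state.
- arm.read_state(): the state, without advancing time (a new reading comes with each control period).
- arm.get_image(name): name is "scene" or "top"; returns the picture (384x512x3 uint8, red, green, blue); there is no depth.
- arm.calibration(name): a dict with "intrinsics" (3x3 intrinsics, pixels), "dist_coeffs" ([k1, k2, p1, p2, k3] as OpenCV has them; the pictures are not rectified), "R" (3x3) and "t" (3): a world point X has camera coordinates R X + t. Camera axes: x right, y down, z forward; pixel columns grow to the right and rows downward; lengths in mm; the calibration is good to about 2 mm. A picture is of the moment at which its call begins. calibration takes no time and is no camera call.
- arm.job_done(): hands the job in, once; it reports no verdict.
Trained networks look in the newest picture that a camera, given by its name, has taken for a name from the list of things; names that differ only in an ending like _2 or _b are one class to them, and where a whole thing is asked for, a point or a joint stands for the part that bears it (a point fixed in the world has none). Each returns a list of dicts, best first, with "p" (0 to 1); they miss things now and then, are a little off and sometimes report something else, mostly with a low value. They report only what shows in the picture. A call takes as long as a camera call.
- arm.find_in(camera, target): "location" ([column, row] in pixels, amid what is visible of it).
- arm.masks_of(camera, target): "pixels" (384x512 bool, what is visible of it) and "location" ([column, row] in pixels, amid what is visible of it).
The state is a dict: "clock": time; "joints": joint angles; "joint_vel": joint speeds; "joint_efforts": joint torques, N m; "position": TCP position; "ee_rot": TCP orientation; "contact_force": force on the tool from outside, world axes, zero at the start; "wrist_torque": the same for the moment, N m; "gripper_width": finger opening in mm.
Only numpy, scipy, OpenCV 4.12 (cv2) and the standard library are available. Lean on these libraries where they do the work, as an engineer would, in place of code of your own. Each camera call takes 0.05 s, during which the arm holds its last target. There are 200 camera calls.

## Working session

There is one attempt and no reset: what is moved stays moved. The work goes in short steps, Python scripts to look and compute and a shell command to move; the robot and the scene stay as the last step left them, time stands still between calls to the robot, and variables do not carry over. Pictures are saved under pics/ and viewed, about 8 in all and at most 12, crops included, and the job is handed in when it is done.

```bash
ls; mkdir -p pics; python3 - <<'E'
from bench import arm
import cv2, numpy as np
s=arm.read_state();print(s)
ims=[]
for c in("scene","top"):
    im=arm.get_image(c);ims.append(im)
    cv2.imwrite(f"pics/{c}0.png",im[:,:,::-1])
    k=arm.calibration(c);print(c,k)
    for t in("nut_1","stud_block","stud_foot"):
        try:
            for d in arm.masks_of(c,t):print(c,t,d["p"],d["location"],d["pixels"].sum())
        except Exception as e:print(t,e)
E
```

```text
pics
{'clock': 0.0, 'joints': array([-9.28398153e-01,  3.85538463e-01,  6.63448406e-03, -5.08973400e-04,
       -1.19399603e+00, -2.58593671e-01]), 'joint_vel': array([-0.00055876,  0.00088008, -0.00074939,  0.00020954,  0.00062777,
        0.000379  ]), 'joint_efforts': array([ 1.13143960e-03, -3.92290413e+01,  1.88405871e+01,  4.18619290e+00,
       -4.59891802e-03,  3.94524392e-06]), 'position': array([ 233.83082248, -578.98241136,  230.2344122 ]), 'ee_rot': array([-0.69339643, -0.13462553,  0.13497208,  0.69488121]), 'contact_force': array([0.73985588, 0.63734364, 0.3162359 ]), 'wrist_torque': array([-0.04102908, -0.02983634,  0.02476465]), 'gripper_width': 85.51067470621877}
scene {'intrinsics': array([[372.79496852,   0.        , 261.09263085],
       [  0.        , 372.79496852, 194.46818482],
       [  0.        ,   0.        ,   1.        ]]), 'dist_coeffs': array([-0.07658335,  0.        ,  0.        ,  0.        ,  0.        ]), 'R': array([[ 0.17817509,  0.98399791, -0.00132461],
       [ 0.65878477, -0.12028761, -0.74265302],
       [-0.73092836,  0.13144963, -0.66967509
[... 170 characters left out ...]
9.3] 5659
scene stud_foot 0.74 [422.1, 178.2] 5527
top {'intrinsics': array([[480.50259524,   0.        , 250.598962  ],
       [  0.        , 480.50259524, 190.98447178],
       [  0.        ,   0.        ,   1.        ]]), 'dist_coeffs': array([0.05251753, 0.        , 0.        , 0.        , 0.        ]), 'R': array([[-0.01110907, -0.99973573, -0.02012619],
       [-0.98799543,  0.01407565, -0.15384052],
       [ 0.15408315,  0.01817556, -0.9878907 ]]), 't': array([ -54.09723624,  544.45587742, 1030.45017566])}
top nut_1 0.75 [275.6, 220.9] 986
top nut_1 0.67 [350.1, 180.0] 964
top nut_1 0.65 [108.0, 225.5] 5699
top stud_block 0.83 [107.4, 224.3] 5577
top stud_foot 0.77 [110.6, 223.8] 5748
```

View pics/top0.png

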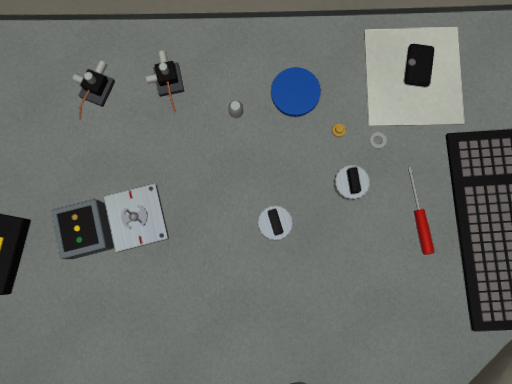

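View pics/scene0.png

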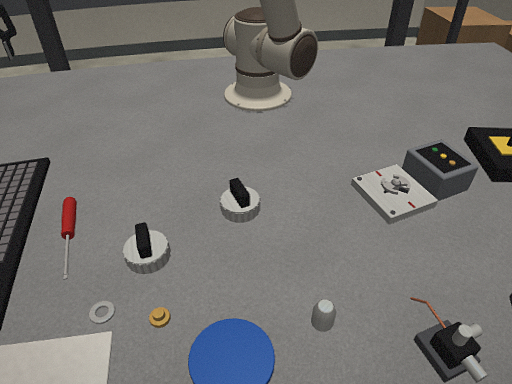

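The top view shows the nuts at (275,222) and (352,181). The stud is at (134,217), with red strokes at (131,194) and (141,240) and the housing to its left. I'll compute positions from both cameras.

```bash
cat > h.py <<'E'
from bench import arm
import cv2, numpy as np
from scipy.optimize import minimize
K={c:arm.calibration(c) for c in("scene","top")}
def proj(c,X):
    k=K[c];return cv2.projectPoints(np.float64(X).reshape(-1,3),cv2.Rodrigues(k["R"])[0],k["t"],k["intrinsics"],k["dist_coeffs"])[0][:,0]
def back(c,uv,z):
    k=K[c];n=cv2.undistortPoints(np.float64(uv).reshape(-1,1,2),k["intrinsics"],k["dist_coeffs"])[:,0]
    d=np.c_[n,np.ones(len(n))]@k["R"];o=-k["R"].T@k["t"]
    return o+d*((z-o[2])/d[:,2])[:,None]
def hull(c,P,S=8):
    m=np.zeros((384,512),np.uint8);h=cv2.convexHull(np.float32(proj(c,P)))
    cv2.fillConvexPoly(m,np.round(h*2**S).astype(np.int32),255,cv2.LINE_AA,S);return m/255.
def box(x,y,a,z0,z1):
    p=np.array([[i*28,j*10,0] for i in(-1,1) for j in(-1,1)]);R=np.array([[np.cos(a),np.sin(a),0],[-np.sin(a),np.cos(a),0],[0,0,1]])
    p=p@R;return np.r_[p+[x,y,z0],p+[x,y,z1]]
def fitbar(img,c,x0,z=0,a0=0):
    """dark bar fit -> x,y,angle"""
    dark=(img.max(2)<70).astype(float)
    ctr=proj(c,[x0[0],x0[1],z+45])[0];yy,xx=np.mgrid[:384,:512];near=np.hypot(xx-ctr[0],yy-ctr[1])<28
    dark=dark*near
    f=lambda p:abs(hull(c,box(p[0],p[1],p[2],z+28,z+59))-dark).sum()
    r=min((minimize(f,[x0[0],x0[1],a],method="Nelder-Mead",options=dict(initial_simplex=[[x0[0],x0[1],a],[x0[0]+8,x0[1],a],[x0[0],x0[1]+8,a],[x0[0],x0[1],a+.3]])) for a in(a0-.4,a0,a0+.4)),key=lambda r:r.fun)
    return r.x,r.fun,dark.sum()
E
python3 - <<'E'
from h import *
T=cv2.imread("pics/top0.png")[:,:,::-1];S=cv2.imread("pics/scene0.png")[:,:,::-1]
for uv in((275,222),(353,181)):
    g=back("top",[uv],45)[0];print(g)
    for c,I in(("top",T),("scene",S)):print(c,fitbar(I,c,g[:2]))
for c,I,b in(("top",T,(100,180,170,255)),("scene",S,(350,160,440,220))):
    i=I.astype(int);m=((i[...,0]>120)&(i[...,1]<80)&(i[...,2]<80));q=np.zeros_like(m);q[b[1]:b[3],b[0]:b[2]]=1
    n,l,st,ce=cv2.connectedComponentsWithStats((m&q).astype(np.uint8));print(st[1:,4],ce[1:])
    P=back(c,ce[1:],20);print(P)
    if len(P)==2:d=P[0]-P[1];print(c,P.mean(0),np.degrees(np.arctan2(d[1],d[0])))
from scipy.spatial.transform import Rotation as R
print(R.from_quat(arm.read_state()["ee_rot"]).as_matrix().round(3))
E
```

```text
[ 473.4176059  -113.94356537   45.        ]
top (array([ 4.74141007e+02, -1.13667935e+02,  2.50589885e-01]), np.float64(77.30196078431372), np.float64(232.0))
scene (array([ 4.72736917e+02, -1.16106318e+02,  1.52540584e-01]), np.float64(111.34117647058824), np.float64(378.0))
[ 562.35324482 -288.25968432   45.        ]
top (array([ 5.64856229e+02, -2.89018686e+02,  5.00052021e-02]), np.float64(111.92941176470589), np.float64(275.0))
scene (array([ 5.61310357e+02, -2.92114976e+02,  2.10679027e-01]), np.float64(123.35294117647058), np.float64(451.0))
[ 4  6 11] [[129.5        192.        ]
 [130.5        196.        ]
 [139.90909091 239.18181818]]
[[548.68460451 215.56164589  20.        ]
 [539.43286063 213.03049715  20.        ]
 [441.15143675 189.10738553  20.        ]]
[10 12] [[377.9        173.1       ]
 [411.91666667 204.91666667]]
[[440.03886729 185.31176729  20.        ]
 [544.76418127 211.25468939  20.        ]]
scene [492.40152428 198.28322834  20.        ] -166.08658299577698
[[ 0.927 -0.    -0.374]
 [ 0.374  0.     0.927]
 [-0.    -1.     0.   ]]
```

Stud foot is about (492.5, 200), with its x axis at 14°. The nuts are near (473.5, -115), bar about 0.20 rad, and (563, -290.5), bar about 0.13 rad. I'll go above the nearer nut first.

```bash
cat > go.py <<'E'
import sys
from h import arm,np
from scipy.spatial.transform import Rotation as R
def rel(*t):
    s=arm.read_state();M=R.from_quat(s["ee_rot"]).as_matrix();psi=np.arctan2(M[1,0],M[0,0])
    print("t %.2f pos %s yaw %.3f tilt %s F %s w %.1f j6 %.2f"%(s["clock"],s["position"].round(1),psi,M[2].round(3),s["contact_force"].round(1),s["gripper_width"],s["joints"][5]))
    if t:
        d=np.array(t[:3])-s["position"];n=t[3]
        print("roty",round(psi-n,3),"then shift",[round(float(v),1) for v in(d[0]*np.cos(n)+d[1]*np.sin(n),-d[2],-d[0]*np.sin(n)+d[1]*np.cos(n))],"shift w/o rot",(M.T@d).round(1))
if __name__=="__main__":rel(*map(float,sys.argv[1:]))
E
R='' ; python3 -m creep '[{"delta_pos":[0,0,0],"rot":[0,0.09,0],"jaw":60},{"delta_pos":[0,0,0],"rot":[0,0.09,0],"jaw":60},{"delta_pos":[15,5,18],"rot":[0,0,0],"jaw":60},{"delta_pos":[23,9,29],"rot":[0,0,0],"jaw":60},{"delta_pos":[23,9,29],"rot":[0,0,0],"jaw":60},{"delta_pos":[23,9,29],"rot":[0,0,0],"jaw":60},{"delta_pos":[23,9,29],"rot":[0,0,0],"jaw":60},{"delta_pos":[23,9,29],"rot":[0,0,0],"jaw":60},{"delta_pos":[23,9,29],"rot":[0,0,0],"jaw":60},{"delta_pos":[23,9,29],"rot":[0,0,0],"jaw":60}]'
python3 -m creep '[{"delta_pos":[23,9,29],"rot":[0,0,0],"jaw":60},{"delta_pos":[23,9,29],"rot":[0,0,0],"jaw":60},{"delta_pos":[23,9,29],"rot":[0,0,0],"jaw":60},{"delta_pos":[23,9,29],"rot":[0,0,0],"jaw":60},{"delta_pos":[23,9,29],"rot":[0,0,0],"jaw":60},{"delta_pos":[20,9,22],"rot":[0,0,0],"jaw":60},{"delta_pos":[10,5,14],"rot":[0,0,0],"jaw":60},{"delta_pos":[0,0,0],"rot":[0,0,0],"jaw":60},{"delta_pos":[0,0,0],"rot":[0,0,0],"jaw":60},{"delta_pos":[0,0,0],"rot":[0,0,0],"jaw":60}]'
python3 go.py 473.5 -115 31 0.2
python3 - <<'E'
from h import *
im=[arm.get_image(c) for c in("scene","top")]
c=[cv2.resize(i[y-75:y+75,x-90:x+90],(400,333)) for i,(x,y) in zip(im,((238,200),(275,215)))]
cv2.imwrite("pics/a1.png",np.hstack(c)[:,:,::-1])
E
```

```text
clock: 1.23
position: [362.2, -325.9, 163.3]
ee_rot: [0.704, 0.072, -0.072, -0.703]
contact_force: [1.0, -0.6, -1.2]
gripper_width: 59.8
clock: 2.07
position: [466.8, -121.2, 104.5]
ee_rot: [0.703, 0.072, -0.072, -0.703]
contact_force: [-0.1, -0.6, -0.1]
gripper_width: 60.2
t 2.07 pos [ 466.8 -121.2  104.5] yaw 0.204 tilt [-0. -1. -0.] F [-0.1 -0.6 -0.1] w 60.2 j6 -1.45
roty 0.004 then shift [7.8, 73.5, 4.7] shift w/o rot [ 7.8 73.5  4.7]
```

View pics/a1.png

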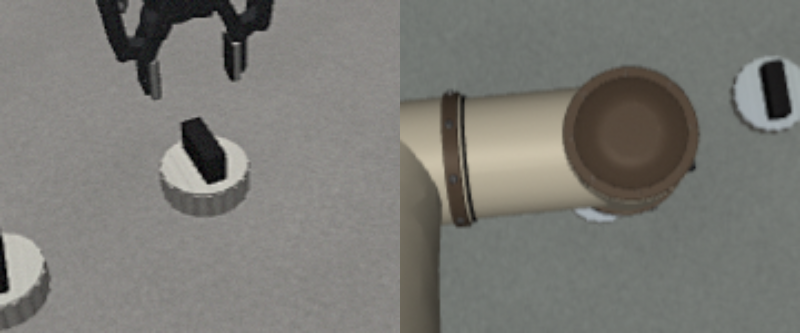

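The scene crop shows the open fingers straddling the bar above the nut, and the top view is mostly hidden by the arm. I'll correct, descend and grip.

```bash
python3 -m creep '[{"delta_pos":[4,5,2.3],"rot":[0,0,0],"jaw":60},{"delta_pos":[4,15,2.3],"rot":[0,0,0],"jaw":60},{"delta_pos":[0,20,0],"rot":[0,0,0],"jaw":60},{"delta_pos":[0,18,0],"rot":[0,0,0],"jaw":60},{"delta_pos":[0,10,0],"rot":[0,0,0],"jaw":60},{"delta_pos":[0,4,0],"rot":[0,0,0],"jaw":60},{"delta_pos":[0,0,0],"rot":[0,0,0],"jaw":60},{"delta_pos":[0,0,0],"rot":[0,0,0],"jaw":40},{"delta_pos":[0,0,0],"rot":[0,0,0],"jaw":25},{"delta_pos":[0,0,0],"rot":[0,0,0],"jaw":10}]'
python3 go.py 473.5 -115 31 0.2
python3 -m creep '[{"delta_pos":[0,0,0],"rot":[0,0,0],"jaw":0},{"delta_pos":[0,0,0],"rot":[0,0,0],"jaw":0},{"delta_pos":[0,0,0],"rot":[0,0,0],"jaw":0},{"delta_pos":[0,0,0],"rot":[0,0,0],"jaw":0},{"delta_pos":[0,0,0],"rot":[0,0,0],"jaw":0},{"delta_pos":[0,0,0],"rot":[0,0,0],"jaw":0},{"delta_pos":[0,-5,0],"rot":[0,0,0],"jaw":0},{"delta_pos":[0,-15,0],"rot":[0,0,0],"jaw":0},{"delta_pos":[0,-20,0],"rot":[0,0,0],"jaw":0},{"delta_pos":[0,-20,0],"rot":[0,0,0],"jaw":0}]'
python3 go.py 492.5 200 120 0.24
python3 - <<'E'
from h import *
i=arm.get_image("scene");cv2.imwrite("pics/a2.png",cv2.resize(i[110:240,150:330],(720,520))[:,:,::-1])
E
```

```text
clock: 3.0
position: [474.6, -114.8, 33.1]
ee_rot: [0.703, 0.073, -0.071, -0.703]
contact_force: [0.6, 0.5, 0.9]
gripper_width: 24.2
t 3.00 pos [ 474.6 -114.8   33.1] yaw 0.204 tilt [ 0.002 -1.    -0.   ] F [0.6 0.5 0.9] w 24.2 j6 -1.46
roty 0.004 then shift [-1.1, 2.1, 0.0] shift w/o rot [-1.1  2.1  0. ]
clock: 3.83
position: [472.8, -114.6, 92.3]
ee_rot: [-0.703, -0.071, 0.073, 0.704]
contact_force: [0.2, 0.4, -1.1]
gripper_width: 18.8
t 3.83 pos [ 472.8 -114.6   92.3] yaw 0.203 tilt [-0.003 -1.     0.001] F [ 0.2  0.4 -1.1] w 18.8 j6 -1.46
roty -0.037 then shift [93.9, -27.7, 300.9] shift w/o rot [ 82.7 -27.6 304.2]
```

View pics/a2.png

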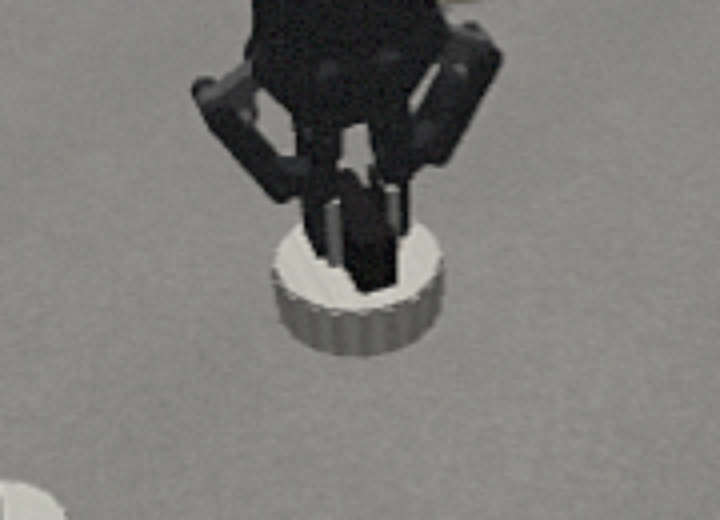

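The nut is held upright by its bar in the crop, width 18.8 mm. I'll move it over the stud.

```bash
python3 -m creep '[{"delta_pos":[0,-3,0],"rot":[0,-0.037,0],"jaw":0},{"delta_pos":[4,-3,12],"rot":[0,0,0],"jaw":0},{"delta_pos":[7,-3,22],"rot":[0,0,0],"jaw":0},{"delta_pos":[10,0,32],"rot":[0,0,0],"jaw":0},{"delta_pos":[10,0,32],"rot":[0,0,0],"jaw":0},{"delta_pos":[10,0,32],"rot":[0,0,0],"jaw":0},{"delta_pos":[10,0,32],"rot":[0,0,0],"jaw":0},{"delta_pos":[10,0,32],"rot":[0,0,0],"jaw":0},{"delta_pos":[10,0,32],"rot":[0,0,0],"jaw":0},{"delta_pos":[8,0,26],"rot":[0,0,0],"jaw":0}]'
python3 -m creep '[{"delta_pos":[7,0,22],"rot":[0,0,0],"jaw":0},{"delta_pos":[5,0,16],"rot":[0,0,0],"jaw":0},{"delta_pos":[2,0,8],"rot":[0,0,0],"jaw":0},{"delta_pos":[0,0,2],"rot":[0,0,0],"jaw":0},{"delta_pos":[0,0,0],"rot":[0,0,0],"jaw":0},{"delta_pos":[0,0,0],"rot":[0,0,0],"jaw":0},{"delta_pos":[0,0,0],"rot":[0,0,0],"jaw":0},{"delta_pos":[0,0,0],"rot":[0,0,0],"jaw":0},{"delta_pos":[0,0,0],"rot":[0,0,0],"jaw":0},{"delta_pos":[0,0,0],"rot":[0,0,0],"jaw":0}]'
python3 go.py 492.5 200 100 0.24
cat > capfit.py <<'E'
from h import *
def capfit(I,xy,z,ms=None):
    """fit cap cylinder in scene picture using the network's mask; returns x,y"""
    for d in (ms if ms is not None else arm.masks_of("scene","nut_1")):
        m=d["pixels"].astype(float);th=np.linspace(0,2*np.pi,60)
        P=lambda p:np.r_[np.c_[p[0]+38*np.cos(th),p[1]+38*np.sin(th),0*th+p[2]],np.c_[p[0]+38*np.cos(th),p[1]+38*np.sin(th),0*th+p[2]+28]]
        h=lambda p:np.maximum(hull("scene",P(p)),0)
        f=lambda p:abs(np.maximum(h(p),hull("scene",box(p[0],p[1],.24,p[2]+28,p[2]+59)))-m).sum()
        u=proj("scene",[*xy,z+20])[0]
        if np.hypot(*(u-d["location"]))>30:print("skip",d["p"],d["location"]);continue
        r=minimize(f,[*xy,z],method="Nelder-Mead",options=dict(initial_simplex=[[*xy,z],[xy[0]+6,xy[1],z],[xy[0],xy[1]+6,z],[*xy,z+6]]))
        print("p",d["p"],"fit",r.x.round(1),r.fun,m.sum())
if __name__=="__main__":
    import sys
    I=arm.get_image("scene");capfit(I,list(map(float,sys.argv[1:3])),float(sys.argv[3]))
    cv2.imwrite(f"pics/{sys.argv[4]}.png",cv2.resize(I[90:240,320:500],(720,600))[:,:,::-1])
E
python3 capfit.py 492 199 65 a3
```

```text
clock: 4.72
position: [490.0, 151.0, 101.0]
ee_rot: [-0.702, -0.085, 0.085, 0.702]
contact_force: [0.1, 0.2, -1.8]
gripper_width: 19.8
clock: 5.55
position: [492.8, 198.2, 101.4]
ee_rot: [-0.702, -0.085, 0.085, 0.702]
contact_force: [0.1, -0.2, -2.1]
gripper_width: 19.2
t 5.55 pos [492.8 198.2 101.4] yaw 0.240 tilt [-0. -1.  0.] F [ 0.1 -0.2 -2.1] w 19.2 j6 -2.02
roty -0.0 then shift [0.2, 1.4, 1.8] shift w/o rot [0.2 1.4 1.8]
p 0.89 fit [451.4 226.8  31.1] 327.65490196078434 1068.0
skip 0.73 [144.8, 244.7]
skip 0.37 [426.3, 182.3]
```

View pics/a3.png

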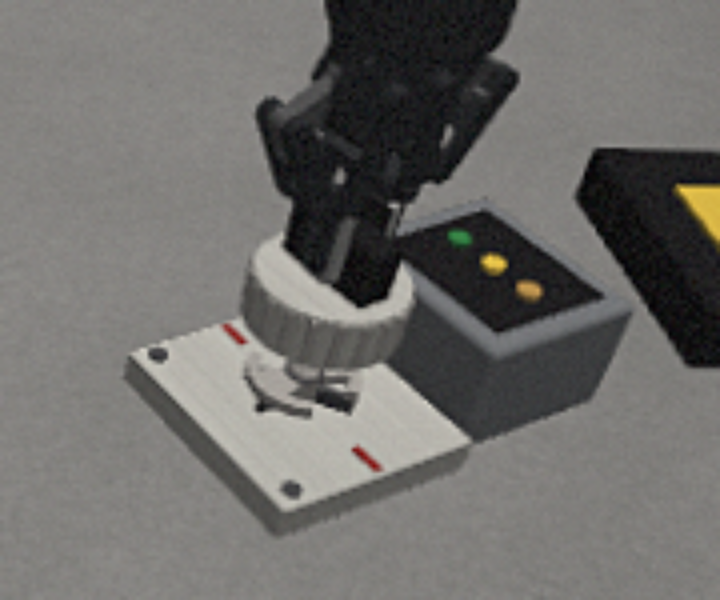

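The scene crop shows the nut upright just above the stud, cap edges at crop x 243 and 413, lowest rim at y 367. Joint 6 would run out of range for the clockwise turn, so I'll turn the held nut half a turn counter-clockwise now, which looks the same to the stud. Then I'll check the cap's centring.

```bash
for i in 1; do :; done
python3 -m creep '[{"delta_pos":[0,0,0],"rot":[0,-0.06,0],"jaw":0},{"delta_pos":[0,0,0],"rot":[0,-0.12,0],"jaw":0},{"delta_pos":[0,0,0],"rot":[0,-0.12,0],"jaw":0},{"delta_pos":[0,0,0],"rot":[0,-0.12,0],"jaw":0},{"delta_pos":[0,0,0],"rot":[0,-0.12,0],"jaw":0},{"delta_pos":[0,0,0],"rot":[0,-0.12,0],"jaw":0},{"delta_pos":[0,0,0],"rot":[0,-0.12,0],"jaw":0},{"delta_pos":[0,0,0],"rot":[0,-0.12,0],"jaw":0},{"delta_pos":[0,0,0],"rot":[0,-0.12,0],"jaw":0},{"delta_pos":[0,0,0],"rot":[0,-0.12,0],"jaw":0}]'
python3 -m creep '[{"delta_pos":[0,0,0],"rot":[0,-0.12,0],"jaw":0},{"delta_pos":[0,0,0],"rot":[0,-0.12,0],"jaw":0},{"delta_pos":[0,0,0],"rot":[0,-0.12,0],"jaw":0},{"delta_pos":[0,0,0],"rot":[0,-0.12,0],"jaw":0},{"delta_pos":[0,0,0],"rot":[0,-0.12,0],"jaw":0},{"delta_pos":[0,0,0],"rot":[0,-0.12,0],"jaw":0},{"delta_pos":[0,0,0],"rot":[0,-0.12,0],"jaw":0},{"delta_pos":[0,0,0],"rot":[0,-0.12,0],"jaw":0},{"delta_pos":[0,0,0],"rot":[0,-0.12,0],"jaw":0},{"delta_pos":[0,0,0],"rot":[0,-0.12,0],"jaw":0}]'
python3 -m creep '[{"delta_pos":[0,0,0],"rot":[0,-0.12,0],"jaw":0},{"delta_pos":[0,0,0],"rot":[0,-0.12,0],"jaw":0},{"delta_pos":[0,0,0],"rot":[0,-0.12,0],"jaw":0},{"delta_pos":[0,0,0],"rot":[0,-0.12,0],"jaw":0},{"delta_pos":[0,0,0],"rot":[0,-0.12,0],"jaw":0},{"delta_pos":[0,0,0],"rot":[0,-0.12,0],"jaw":0},{"delta_pos":[0,0,0],"rot":[0,-0.08,0],"jaw":0},{"delta_pos":[0,0,0],"rot":[0,0,0],"jaw":0},{"delta_pos":[0,0,0],"rot":[0,0,0],"jaw":0},{"delta_pos":[0,0,0],"rot":[0,0,0],"jaw":0}]'
python3 go.py 492.5 200 101 3.3816
python3 - <<'E'
from h import *
I=arm.get_image("scene");cv2.imwrite("pics/a4.png",cv2.resize(I[90:240,320:500],(720,600),interpolation=cv2.INTER_CUBIC)[:,:,::-1])
a3=None
th=np.linspace(0,2*np.pi,200)
def ext(x,y,z):
    P=np.r_[np.c_[x+38*np.cos(th),y+38*np.sin(th),0*th+z],np.c_[x+38*np.cos(th),y+38*np.sin(th),0*th+z+28]]
    q=(proj("scene",P)-[320,90])*4;return q[:,0].min(),q[:,0].max(),q[:200,1].max()
for p in((492.8,198.2,67),(502.8,198.2,67),(492.8,208.2,67),(492.8,198.2,57)):print(p,np.round(ext(*p),1))
E
```

```text
clock: 6.48
position: [492.7, 198.8, 101.3]
ee_rot: [-0.544, -0.452, 0.452, 0.544]
contact_force: [-0.0, 0.6, -2.2]
gripper_width: 19.0
clock: 7.32
position: [492.7, 198.7, 101.3]
ee_rot: [-0.194, -0.68, 0.68, 0.194]
contact_force: [-0.3, 0.4, -0.9]
gripper_width: 19.4
clock: 8.15
position: [492.7, 198.8, 101.3]
ee_rot: [0.084, -0.702, 0.702, -0.084]
contact_force: [-0.0, -0.1, -1.8]
gripper_width: 19.2
t 8.15 pos [492.7 198.8 101.3] yaw -2.904 tilt [ 0. -1.  0.] F [-0.  -0.1 -1.8] w 19.2 j6 1.12
roty -6.286 then shift [-0.1, 0.3, -1.3] shift w/o rot [-0.1  0.3 -1.3]
(492.8, 198.2, 67) [240.7 415.3 371.4]
(502.8, 198.2, 67) [249.1 425.8 385.1]
(492.8, 208.2, 67) [259.5 434.2 369. ]
(492.8, 198.2, 57) [236.5 409.3 387.5]
```

View pics/a4.png

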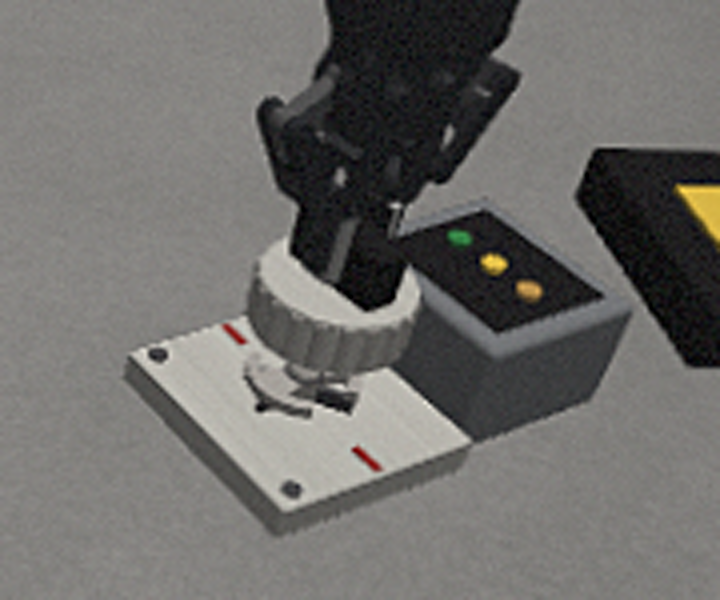

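The nut sits about 2.5 mm toward +x of the TCP. I'll correct that and lower in stages while watching the force.

```bash
python3 -m creep '[{"delta_pos":[1.4,0,0.2],"rot":[0,0,0],"jaw":0},{"delta_pos":[1.3,0,0.2],"rot":[0,0,0],"jaw":0},{"delta_pos":[0,0,0],"rot":[0,0,0],"jaw":0},{"delta_pos":[0,5,0],"rot":[0,0,0],"jaw":0},{"delta_pos":[0,8,0],"rot":[0,0,0],"jaw":0},{"delta_pos":[0,6,0],"rot":[0,0,0],"jaw":0},{"delta_pos":[0,5,0],"rot":[0,0,0],"jaw":0},{"delta_pos":[0,3,0],"rot":[0,0,0],"jaw":0},{"delta_pos":[0,2,0],"rot":[0,0,0],"jaw":0},{"delta_pos":[0,1,0],"rot":[0,0,0],"jaw":0}]'
python3 -m creep '[{"delta_pos":[0,1,0],"rot":[0,0,0],"jaw":0},{"delta_pos":[0,1,0],"rot":[0,0,0],"jaw":0},{"delta_pos":[0,0.5,0],"rot":[0,0,0],"jaw":0},{"delta_pos":[0,0.5,0],"rot":[0,0,0],"jaw":0},{"delta_pos":[0,0,0],"rot":[0,0,0],"jaw":0},{"delta_pos":[0,0,0],"rot":[0,0,0],"jaw":0},{"delta_pos":[0,0,0],"rot":[0,0,0],"jaw":0},{"delta_pos":[0,0,0],"rot":[0,0,0],"jaw":0},{"delta_pos":[0,0,0],"rot":[0,0,0],"jaw":0},{"delta_pos":[0,0,0],"rot":[0,0,0],"jaw":0}]'
python3 go.py
```

```text
clock: 9.03
position: [490.1, 197.7, 70.8]
ee_rot: [0.085, -0.702, 0.702, -0.084]
contact_force: [-0.4, -0.2, -1.7]
gripper_width: 19.4
clock: 9.87
position: [490.4, 197.8, 68.5]
ee_rot: [-0.084, 0.702, -0.702, 0.085]
contact_force: [0.1, 0.3, -1.4]
gripper_width: 19.5
t 9.87 pos [490.4 197.8  68.5] yaw -2.902 tilt [-0. -1. -0.] F [ 0.1  0.3 -1.4] w 19.5 j6 1.12
```

```bash
python3 -m creep '[{"delta_pos":[0,0.5,0],"rot":[0,0,0],"jaw":0},{"delta_pos":[0,0.5,0],"rot":[0,0,0],"jaw":0},{"delta_pos":[0,0.5,0],"rot":[0,0,0],"jaw":0},{"delta_pos":[0,0.5,0],"rot":[0,0,0],"jaw":0},{"delta_pos":[0,0.5,0],"rot":[0,0,0],"jaw":0},{"delta_pos":[0,0.5,0],"rot":[0,0,0],"jaw":0},{"delta_pos":[0,0,0],"rot":[0,0,0],"jaw":0},{"delta_pos":[0,0,0],"rot":[0,0,0],"jaw":0},{"delta_pos":[0,0,0],"rot":[0,0,0],"jaw":0},{"delta_pos":[0,0,0],"rot":[0,0,0],"jaw":0}]'
python3 go.py
```

```text
clock: 10.7
position: [491.0, 198.1, 68.2]
ee_rot: [-0.084, 0.702, -0.702, 0.085]
contact_force: [-4.1, -1.5, 15.6]
gripper_width: 18.9
t 10.70 pos [491.  198.1  68.2] yaw -2.902 tilt [-0.002 -1.    -0.   ] F [-4.1 -1.5 15.6] w 18.9 j6 1.12
```

Contact came at 15 mm above the seat, which suits a wrong nut or a slight misalignment. I'll probe small offsets with light pressure before deciding.

```bash
python3 -m creep '[{"delta_pos":[0.7,0,0],"rot":[0,0,0],"jaw":0},{"delta_pos":[0.7,0,0],"rot":[0,0,0],"jaw":0},{"delta_pos":[0.6,0,0],"rot":[0,0,0],"jaw":0},{"delta_pos":[0,0,0],"rot":[0,0.06,0],"jaw":0},{"delta_pos":[0,0,0],"rot":[0,0.04,0],"jaw":0},{"delta_pos":[0,0,0],"rot":[0,-0.1,0],"jaw":0},{"delta_pos":[0,0,0],"rot":[0,-0.1,0],"jaw":0},{"delta_pos":[0,0,0],"rot":[0,0.1,0],"jaw":0},{"delta_pos":[0,0,0],"rot":[0,0,0],"jaw":0},{"delta_pos":[0,0,0],"rot":[0,0,0],"jaw":0}]'
python3 go.py
python3 -m creep '[{"delta_pos":[0,0,-0.7],"rot":[0,0,0],"jaw":0},{"delta_pos":[0,0,-0.7],"rot":[0,0,0],"jaw":0},{"delta_pos":[0,0,-0.6],"rot":[0,0,0],"jaw":0},{"delta_pos":[0,0,0],"rot":[0,0.06,0],"jaw":0},{"delta_pos":[0,0,0],"rot":[0,0.04,0],"jaw":0},{"delta_pos":[0,0,0],"rot":[0,-0.1,0],"jaw":0},{"delta_pos":[0,0,0],"rot":[0,-0.1,0],"jaw":0},{"delta_pos":[0,0,0],"rot":[0,0.1,0],"jaw":0},{"delta_pos":[0,0,0],"rot":[0,0,0],"jaw":0},{"delta_pos":[0,0,0],"rot":[0,0,0],"jaw":0}]'
python3 go.py
python3 -m creep '[{"delta_pos":[-1,0,0.6],"rot":[0,0,0],"jaw":0},{"delta_pos":[-1,0,0.7],"rot":[0,0,0],"jaw":0},{"delta_pos":[0,0,0.7],"rot":[0,0,0],"jaw":0},{"delta_pos":[0,0,0],"rot":[0,0.06,0],"jaw":0},{"delta_pos":[0,0,0],"rot":[0,0.04,0],"jaw":0},{"delta_pos":[0,0,0],"rot":[0,-0.1,0],"jaw":0},{"delta_pos":[0,0,0],"rot":[0,-0.1,0],"jaw":0},{"delta_pos":[0,0,0],"rot":[0,0.1,0],"jaw":0},{"delta_pos":[0,0,0],"rot":[0,0,0],"jaw":0},{"delta_pos":[0,0,0],"rot":[0,0,0],"jaw":0}]'
python3 go.py
python3 - <<'E'
from h import *
I=arm.get_image("scene");cv2.imwrite("pics/a5.png",cv2.resize(I[90:240,320:500],(720,600),interpolation=cv2.INTER_CUBIC)[:,:,::-1])
E
```

```text
clock: 11.53
position: [491.0, 198.8, 68.3]
ee_rot: [-0.083, 0.703, -0.701, 0.087]
contact_force: [-0.6, -0.1, 11.0]
gripper_width: 18.9
t 11.53 pos [491.  198.8  68.3] yaw -2.901 tilt [-0.007 -1.    -0.001] F [-0.6 -0.1 11. ] w 18.9 j6 1.12
clock: 12.37
position: [490.5, 200.6, 68.2]
ee_rot: [-0.083, 0.703, -0.701, 0.087]
contact_force: [0.1, -1.2, 11.1]
gripper_width: 18.9
t 12.37 pos [490.5 200.6  68.2] yaw -2.901 tilt [-0.007 -1.    -0.001] F [ 0.1 -1.2 11.1] w 18.9 j6 1.11
clock: 13.2
position: [492.7, 199.2, 68.2]
ee_rot: [-0.083, 0.703, -0.701, 0.087]
contact_force: [0.2, -0.0, 11.8]
gripper_width: 18.9
t 13.20 pos [492.7 199.2  68.2] yaw -2.901 tilt [-0.006 -1.    -0.001] F [ 0.2 -0.  11.8] w 18.9 j6 1.12
```

View pics/a5.png

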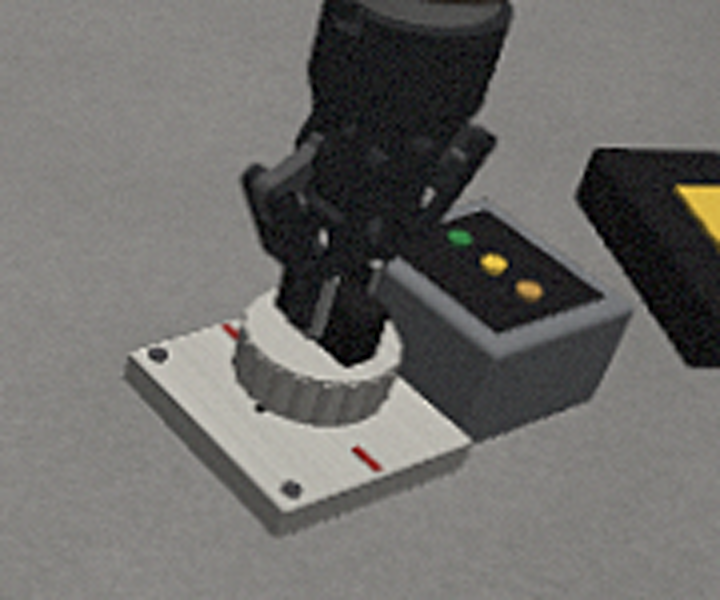

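The nut stays 15 mm up at every offset and yaw I tried; the crop shows it sitting on the stud, left and right rims at x 233 and 401, lowest rim y 425. So this is the wrong one. I'll lift it off and set it on the bench near (450, 20).

```bash
python3 -m creep '[{"delta_pos":[0,-4,0],"rot":[0,0,0],"jaw":0},{"delta_pos":[0,-10,0],"rot":[0,0,0],"jaw":0},{"delta_pos":[0,-15,0],"rot":[0,0,0],"jaw":0},{"delta_pos":[0,-15,0],"rot":[0,0,0],"jaw":0},{"delta_pos":[5,0,10],"rot":[0,0,0],"jaw":0},{"delta_pos":[10,0,20],"rot":[0,0,0],"jaw":0},{"delta_pos":[13,0,26],"rot":[0,0,0],"jaw":0},{"delta_pos":[15,0,30],"rot":[0,0,0],"jaw":0},{"delta_pos":[15,0,30],"rot":[0,0,0],"jaw":0},{"delta_pos":[13,0,25],"rot":[0,0,0],"jaw":0}]'
python3 -m creep '[{"delta_pos":[9,10,17],"rot":[0,0,0],"jaw":0},{"delta_pos":[3,20,7],"rot":[0,0,0],"jaw":0},{"delta_pos":[0,20,0],"rot":[0,0,0],"jaw":0},{"delta_pos":[0,10,0],"rot":[0,0,0],"jaw":0},{"delta_pos":[0,4,0],"rot":[0,0,0],"jaw":0},{"delta_pos":[0,2,0],"rot":[0,0,0],"jaw":0},{"delta_pos":[0,0,0],"rot":[0,0,0],"jaw":0},{"delta_pos":[0,0,0],"rot":[0,0,0],"jaw":0},{"delta_pos":[0,0,0],"rot":[0,0,0],"jaw":0},{"delta_pos":[0,0,0],"rot":[0,0,0],"jaw":0}]'
python3 go.py
```

```text
clock: 14.08
position: [452.3, 41.4, 108.4]
ee_rot: [0.085, -0.702, 0.702, -0.083]
contact_force: [0.7, -0.4, -1.6]
gripper_width: 19.0
clock: 14.92
position: [449.1, 18.1, 43.9]
ee_rot: [-0.084, 0.702, -0.702, 0.085]
contact_force: [-0.2, -0.1, -1.9]
gripper_width: 18.8
t 14.92 pos [449.1  18.1  43.9] yaw -2.902 tilt [-0.001 -1.    -0.   ] F [-0.2 -0.1 -1.9] w 18.8 j6 1.41
```

```bash
python3 -m creep '[{"delta_pos":[0,4,0],"rot":[0,0,0],"jaw":0},{"delta_pos":[0,3,0],"rot":[0,0,0],"jaw":0},{"delta_pos":[0,2,0],"rot":[0,0,0],"jaw":0},{"delta_pos":[0,1,0],"rot":[0,0,0],"jaw":0},{"delta_pos":[0,0.6,0],"rot":[0,0,0],"jaw":0},{"delta_pos":[0,0.6,0],"rot":[0,0,0],"jaw":0},{"delta_pos":[0,0,0],"rot":[0,0,0],"jaw":0},{"delta_pos":[0,0,0],"rot":[0,0,0],"jaw":0},{"delta_pos":[0,0,0],"rot":[0,0,0],"jaw":0},{"delta_pos":[0,0,0],"rot":[0,0,0],"jaw":0}]'
python3 go.py 563 -290.5 110 -3.01
```

```text
clock: 15.75
position: [448.2, 17.7, 33.4]
ee_rot: [0.085, -0.702, 0.702, -0.084]
contact_force: [-6.3, 0.3, 13.4]
gripper_width: 19.3
t 15.75 pos [448.2  17.7  33.4] yaw -2.902 tilt [ 0. -1.  0.] F [-6.3  0.3 13.4] w 19.3 j6 1.41
roty 0.108 then shift [-73.3, -76.6, 320.6] shift w/o rot [-38.2 -76.5 326.7]
```

On the bench, 13 N. I'll release, rise and go to the second nut.

```bash
python3 -m creep '[{"delta_pos":[0,0,0],"rot":[0,0,0],"jaw":30},{"delta_pos":[0,0,0],"rot":[0,0,0],"jaw":45},{"delta_pos":[0,0,0],"rot":[0,0,0],"jaw":60},{"delta_pos":[0,0,0],"rot":[0,0,0],"jaw":60},{"delta_pos":[0,-5,0],"rot":[0,0,0],"jaw":60},{"delta_pos":[0,-15,0],"rot":[0,0,0],"jaw":60},{"delta_pos":[0,-25,0],"rot":[0,0,0],"jaw":60},{"delta_pos":[0,-25,0],"rot":[0,0.054,0],"jaw":60},{"delta_pos":[0,-6,0],"rot":[0,0.054,0],"jaw":60},{"delta_pos":[-3,0,14],"rot":[0,0,0],"jaw":60}]'
python3 -m creep '[{"delta_pos":[-6,0,25],"rot":[0,0,0],"jaw":60},{"delta_pos":[-8,0,35],"rot":[0,0,0],"jaw":60},{"delta_pos":[-8,0,35],"rot":[0,0,0],"jaw":60},{"delta_pos":[-8,0,35],"rot":[0,0,0],"jaw":60},{"delta_pos":[-8,0,35],"rot":[0,0,0],"jaw":60},{"delta_pos":[-8,0,35],"rot":[0,0,0],"jaw":60},{"delta_pos":[-8,0,35],"rot":[0,0,0],"jaw":60},{"delta_pos":[-8,0,35],"rot":[0,0,0],"jaw":60},{"delta_pos":[-5,0,22],"rot":[0,0,0],"jaw":60},{"delta_pos":[-3,0,12],"rot":[0,0,0],"jaw":60}]'
python3 -m creep '[{"delta_pos":[0,0,2],"rot":[0,0,0],"jaw":60},{"delta_pos":[0,0,0],"rot":[0,0,0],"jaw":60},{"delta_pos":[0,0,0],"rot":[0,0,0],"jaw":60},{"delta_pos":[0,0,0],"rot":[0,0,0],"jaw":60},{"delta_pos":[0,0,0],"rot":[0,0,0],"jaw":60},{"delta_pos":[0,0,0],"rot":[0,0,0],"jaw":60},{"delta_pos":[0,0,0],"rot":[0,0,0],"jaw":60},{"delta_pos":[0,0,0],"rot":[0,0,0],"jaw":60},{"delta_pos":[0,0,0],"rot":[0,0,0],"jaw":60},{"delta_pos":[0,0,0],"rot":[0,0,0],"jaw":60}]'
python3 go.py 563 -290.5 33 -3.01
python3 - <<'E'
from h import *
im=arm.get_image("scene")
c=[cv2.resize(im[y-75:y+75,x-75:x+75],(400,400)) for (x,y) in((150,225),(310,200))]
cv2.imwrite("pics/a6.png",np.hstack(c)[:,:,::-1])
E
```

```text
clock: 16.58
position: [454.9, 5.6, 110.8]
ee_rot: [-0.045, 0.706, -0.705, 0.049]
contact_force: [0.1, 0.5, 0.1]
gripper_width: 60.0
clock: 17.42
position: [563.1, -290.8, 107.7]
ee_rot: [0.045, -0.706, 0.706, -0.045]
contact_force: [-0.5, 0.2, -0.1]
gripper_width: 59.9
clock: 18.25
position: [562.9, -289.8, 108.1]
ee_rot: [0.046, -0.706, 0.706, -0.046]
contact_force: [0.3, 0.3, -0.1]
gripper_width: 60.0
t 18.25 pos [ 562.9 -289.8  108.1] yaw -3.010 tilt [ 0. -1.  0.] F [ 0.3  0.3 -0.1] w 60.0 j6 1.92
roty -0.0 then shift [-0.0, 75.1, 0.7] shift w/o rot [-0.  75.1  0.7]
```

View pics/a6.png

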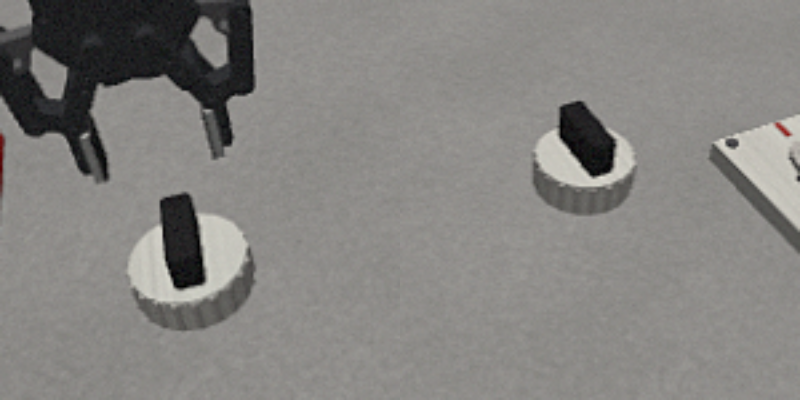

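The first nut stands upright on the bench (right crop), and the open fingers are over the second nut's bar (left crop). I'll descend and grip.

```bash
python3 -m creep '[{"delta_pos":[0,5,0.7],"rot":[0,0,0],"jaw":60},{"delta_pos":[0,15,0],"rot":[0,0,0],"jaw":60},{"delta_pos":[0,20,0],"rot":[0,0,0],"jaw":60},{"delta_pos":[0,20,0],"rot":[0,0,0],"jaw":60},{"delta_pos":[0,11,0],"rot":[0,0,0],"jaw":60},{"delta_pos":[0,4,0],"rot":[0,0,0],"jaw":60},{"delta_pos":[0,0,0],"rot":[0,0,0],"jaw":60},{"delta_pos":[0,0,0],"rot":[0,0,0],"jaw":40},{"delta_pos":[0,0,0],"rot":[0,0,0],"jaw":25},{"delta_pos":[0,0,0],"rot":[0,0,0],"jaw":10}]'
python3 -m creep '[{"delta_pos":[0,0,0],"rot":[0,0,0],"jaw":0},{"delta_pos":[0,0,0],"rot":[0,0,0],"jaw":0},{"delta_pos":[0,0,0],"rot":[0,0,0],"jaw":0},{"delta_pos":[0,0,0],"rot":[0,0,0],"jaw":0},{"delta_pos":[0,0,0],"rot":[0,0,0],"jaw":0},{"delta_pos":[0,0,0],"rot":[0,0,0],"jaw":0},{"delta_pos":[0,0,0],"rot":[0,0,0],"jaw":0},{"delta_pos":[0,0,0],"rot":[0,0,0],"jaw":0},{"delta_pos":[0,0,0],"rot":[0,0,0],"jaw":0},{"delta_pos":[0,0,0],"rot":[0,0,0],"jaw":0}]'
python3 go.py 493 199 101 -2.9
```

```text
clock: 19.13
position: [563.8, -290.8, 34.4]
ee_rot: [0.046, -0.705, 0.706, -0.047]
contact_force: [-0.4, -0.1, 0.0]
gripper_width: 24.4
clock: 19.97
position: [564.0, -290.9, 34.6]
ee_rot: [0.046, -0.705, 0.706, -0.047]
contact_force: [-0.6, -0.7, 6.6]
gripper_width: 19.2
t 19.97 pos [ 564.  -290.9   34.6] yaw -3.010 tilt [-0.002 -1.     0.001] F [-0.6 -0.7  6.6] w 19.2 j6 1.92
roty -0.11 then shift [-48.3, -66.4, -492.7] shift w/o rot [   5.9  -67.1 -494.9]
```

```bash
python3 -m creep '[{"delta_pos":[0,-5,0],"rot":[0,0,0],"jaw":0},{"delta_pos":[0,-20,0],"rot":[0,0,0],"jaw":0},{"delta_pos":[0,-25,0],"rot":[0,-0.055,0],"jaw":0},{"delta_pos":[0,-22,0],"rot":[0,-0.055,0],"jaw":0},{"delta_pos":[-1.5,0,-14],"rot":[0,0,0],"jaw":0},{"delta_pos":[-2.5,0,-26],"rot":[0,0,0],"jaw":0},{"delta_pos":[-3.5,0,-36],"rot":[0,0,0],"jaw":0},{"delta_pos":[-3.5,0,-36],"rot":[0,0,0],"jaw":0},{"delta_pos":[-3.5,0,-36],"rot":[0,0,0],"jaw":0},{"delta_pos":[-3.5,0,-36],"rot":[0,0,0],"jaw":0}]'
python3 -m creep '[{"delta_pos":[-3.5,0,-36],"rot":[0,0,0],"jaw":0},{"delta_pos":[-3.5,0,-36],"rot":[0,0,0],"jaw":0},{"delta_pos":[-3.5,0,-36],"rot":[0,0,0],"jaw":0},{"delta_pos":[-3.5,0,-36],"rot":[0,0,0],"jaw":0},{"delta_pos":[-3.5,0,-36],"rot":[0,0,0],"jaw":0},{"delta_pos":[-3.5,0,-36],"rot":[0,0,0],"jaw":0},{"delta_pos":[-3.5,0,-36],"rot":[0,0,0],"jaw":0},{"delta_pos":[-2.5,0,-26],"rot":[0,0,0],"jaw":0},{"delta_pos":[-1.5,0,-16],"rot":[0,0,0],"jaw":0},{"delta_pos":[-1,0,-8],"rot":[0,0,0],"jaw":0}]'
python3 -m creep '[{"delta_pos":[-2.5,1,-3],"rot":[0,0,0],"jaw":0},{"delta_pos":[0,1,0],"rot":[0,0,0],"jaw":0},{"delta_pos":[0,0,0],"rot":[0,0,0],"jaw":0},{"delta_pos":[0,0,0],"rot":[0,0,0],"jaw":0},{"delta_pos":[0,0,0],"rot":[0,0,0],"jaw":0},{"delta_pos":[0,0,0],"rot":[0,0,0],"jaw":0},{"delta_pos":[0,0,0],"rot":[0,0,0],"jaw":0},{"delta_pos":[0,0,0],"rot":[0,0,0],"jaw":0},{"delta_pos":[0,0,0],"rot":[0,0,0],"jaw":0},{"delta_pos":[0,0,0],"rot":[0,0,0],"jaw":0}]'
python3 go.py 493 199 101 -2.9
python3 - <<'E'
from h import *
I=arm.get_image("scene");cv2.imwrite("pics/a7.png",cv2.resize(I[90:240,320:500],(720,600),interpolation=cv2.INTER_CUBIC)[:,:,::-1])
th=np.linspace(0,2*np.pi,200);s=arm.read_state()["position"]
P=lambda x,y,z:np.r_[np.c_[x+38*np.cos(th),y+38*np.sin(th),0*th+z],np.c_[x+38*np.cos(th),y+38*np.sin(th),0*th+z+28]]
q=(proj("scene",P(s[0],s[1],s[2]-34.6))-[320,90])*4;print(q[:,0].min(),q[:,0].max(),q[:200,1].max())
E
```

```text
clock: 20.8
position: [534.6, -105.8, 104.0]
ee_rot: [-0.085, 0.702, -0.702, 0.084]
contact_force: [0.8, 0.8, -1.7]
gripper_width: 18.8
clock: 21.63
position: [491.5, 194.6, 104.2]
ee_rot: [0.086, -0.702, 0.702, -0.085]
contact_force: [0.4, 0.4, -0.8]
gripper_width: 18.8
clock: 22.47
position: [494.8, 196.1, 103.2]
ee_rot: [-0.085, 0.702, -0.702, 0.085]
contact_force: [-0.2, -0.6, -1.9]
gripper_width: 18.7
t 22.47 pos [494.8 196.1 103.2] yaw -2.901 tilt [-0. -1. -0.] F [-0.2 -0.6 -1.9] w 18.7 j6 1.13
roty -0.001 then shift [1.0, 2.2, -3.2] shift w/o rot [ 1.   2.2 -3.2]
239.13197065383565 414.37400904574633 372.01888725589856
```

View pics/a7.png

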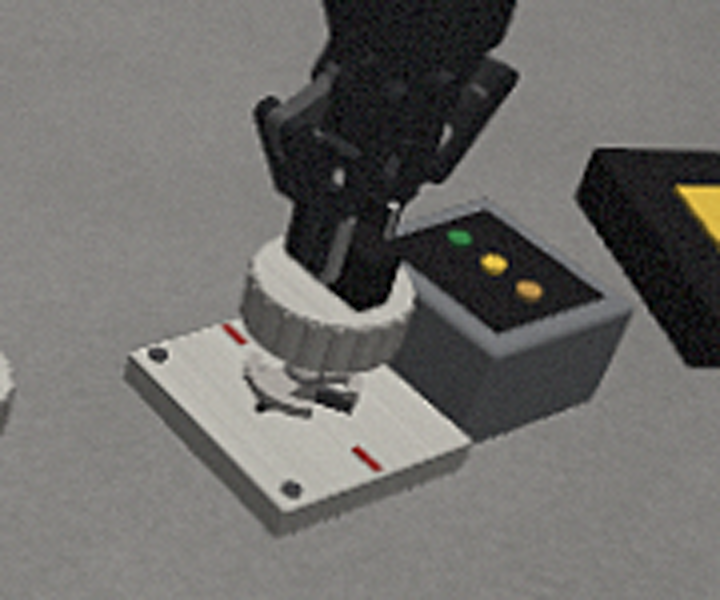

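The crop shows the cap edges at x 243 and 413 and the rim at y 374, within about 1 mm of the TCP. I'll correct by (-2.5, +2.5) mm and lower.

```bash
python3 -m creep '[{"delta_pos":[1,0,-1.5],"rot":[0,0,0],"jaw":0},{"delta_pos":[0.9,0,-1.5],"rot":[0,0,0],"jaw":0},{"delta_pos":[0,5,0],"rot":[0,0,0],"jaw":0},{"delta_pos":[0,8,0],"rot":[0,0,0],"jaw":0},{"delta_pos":[0,8,0],"rot":[0,0,0],"jaw":0},{"delta_pos":[0,6,0],"rot":[0,0,0],"jaw":0},{"delta_pos":[0,3,0],"rot":[0,0,0],"jaw":0},{"delta_pos":[0,1.5,0],"rot":[0,0,0],"jaw":0},{"delta_pos":[0,0.5,0],"rot":[0,0,0],"jaw":0},{"delta_pos":[0,0,0],"rot":[0,0,0],"jaw":0}]'
python3 -m creep '[{"delta_pos":[0,0.7,0],"rot":[0,0,0],"jaw":0},{"delta_pos":[0,0.7,0],"rot":[0,0,0],"jaw":0},{"delta_pos":[0,0.7,0],"rot":[0,0,0],"jaw":0},{"delta_pos":[0,0.7,0],"rot":[0,0,0],"jaw":0},{"delta_pos":[0,0.7,0],"rot":[0,0,0],"jaw":0},{"delta_pos":[0,0.7,0],"rot":[0,0,0],"jaw":0},{"delta_pos":[0,0.5,0],"rot":[0,0,0],"jaw":0},{"delta_pos":[0,0,0],"rot":[0,0,0],"jaw":0},{"delta_pos":[0,0,0],"rot":[0,0,0],"jaw":0},{"delta_pos":[0,0,0],"rot":[0,0,0],"jaw":0}]'
python3 go.py
```

```text
clock: 23.35
position: [492.3, 198.7, 71.0]
ee_rot: [0.085, -0.702, 0.702, -0.085]
contact_force: [-0.4, -0.8, -2.1]
gripper_width: 19.2
clock: 24.18
position: [492.2, 198.7, 66.4]
ee_rot: [-0.085, 0.702, -0.702, 0.085]
contact_force: [0.1, 0.2, -1.9]
gripper_width: 19.0
t 24.18 pos [492.2 198.7  66.4] yaw -2.900 tilt [-0. -1. -0.] F [ 0.1  0.2 -1.9] w 19.0 j6 1.12
```

The underside is already below where a wrong nut would rest, with no contact force, so this one fits. Lowering the rest.

```bash
python3 -m creep '[{"delta_pos":[0,1.5,0],"rot":[0,0,0],"jaw":0},{"delta_pos":[0,1.5,0],"rot":[0,0,0],"jaw":0},{"delta_pos":[0,1.5,0],"rot":[0,0,0],"jaw":0},{"delta_pos":[0,1.5,0],"rot":[0,0,0],"jaw":0},{"delta_pos":[0,1.5,0],"rot":[0,0,0],"jaw":0},{"delta_pos":[0,1.5,0],"rot":[0,0,0],"jaw":0},{"delta_pos":[0,1,0],"rot":[0,0,0],"jaw":0},{"delta_pos":[0,0.7,0],"rot":[0,0,0],"jaw":0},{"delta_pos":[0,0.5,0],"rot":[0,0,0],"jaw":0},{"delta_pos":[0,0,0],"rot":[0,0,0],"jaw":0}]'
python3 go.py
```

```text
clock: 25.02
position: [492.1, 198.6, 55.1]
ee_rot: [0.085, -0.702, 0.702, -0.085]
contact_force: [0.8, -0.3, -1.2]
gripper_width: 18.8
t 25.02 pos [492.1 198.6  55.1] yaw -2.900 tilt [ 0. -1.  0.] F [ 0.8 -0.3 -1.2] w 18.8 j6 1.12
```

```bash
python3 -m creep '[{"delta_pos":[0,0.5,0],"rot":[0,0,0],"jaw":0},{"delta_pos":[0,0.3,0],"rot":[0,0,0],"jaw":0},{"delta_pos":[0,0,0],"rot":[0,0,0],"jaw":0},{"delta_pos":[0,0,0],"rot":[0,0.05,0],"jaw":0},{"delta_pos":[0,0,0],"rot":[0,0.05,0],"jaw":0},{"delta_pos":[0,0,0],"rot":[0,0.05,0],"jaw":0},{"delta_pos":[0,0,0],"rot":[0,0.05,0],"jaw":0},{"delta_pos":[0,0,0],"rot":[0,0.05,0],"jaw":0},{"delta_pos":[0,0,0],"rot":[0,0,0],"jaw":0},{"delta_pos":[0,0,0],"rot":[0,0,0],"jaw":0}]'
python3 go.py; python3 -c "from bench import arm;print(arm.read_state()['wrist_torque'])"
```

```text
clock: 25.85
position: [492.4, 198.8, 54.6]
ee_rot: [0.003, 0.707, -0.707, -0.002]
contact_force: [0.5, -0.2, -0.4]
gripper_width: 18.8
t 25.85 pos [492.4 198.8  54.6] yaw 3.134 tilt [-0.001 -1.    -0.   ] F [ 0.5 -0.2 -0.4] w 18.8 j6 0.87
[ 0.03730783 -0.04325479 -0.03389126]
```

```bash
python3 -m creep '[{"delta_pos":[0,0,0],"rot":[0,0.06,0],"jaw":0},{"delta_pos":[0,0,0],"rot":[0,0.07,0],"jaw":0},{"delta_pos":[0,0,0],"rot":[0,0.07,0],"jaw":0},{"delta_pos":[0,0,0],"rot":[0,0.07,0],"jaw":0},{"delta_pos":[0,0,0],"rot":[0,0.07,0],"jaw":0},{"delta_pos":[0,0,0],"rot":[0,0.07,0],"jaw":0},{"delta_pos":[0,0,0],"rot":[0,0.07,0],"jaw":0},{"delta_pos":[0,0,0],"rot":[0,0.06,0],"jaw":0},{"delta_pos":[0,0,0],"rot":[0,0,0],"jaw":0},{"delta_pos":[0,0,0],"rot":[0,0,0],"jaw":0}]'
python3 go.py
python3 -m creep '[{"delta_pos":[0,0,0],"rot":[0,0.06,0],"jaw":0},{"delta_pos":[0,0,0],"rot":[0,0.06,0],"jaw":0},{"delta_pos":[0,0,0],"rot":[0,0.06,0],"jaw":0},{"delta_pos":[0,0,0],"rot":[0,0.06,0],"jaw":0},{"delta_pos":[0,0,0],"rot":[0,0.05,0],"jaw":0},{"delta_pos":[0,0,0],"rot":[0,0.05,0],"jaw":0},{"delta_pos":[0,0,0],"rot":[0,0.04,0],"jaw":0},{"delta_pos":[0,0,0],"rot":[0,0,0],"jaw":0},{"delta_pos":[0,0,0],"rot":[0,0,0],"jaw":0},{"delta_pos":[0,0,0],"rot":[0,0,0],"jaw":0}]'
python3 go.py; python3 -c "from bench import arm;print(arm.read_state()['wrist_torque'])"
```

```text
clock: 26.68
position: [492.3, 198.8, 54.6]
ee_rot: [0.191, 0.681, -0.681, -0.191]
contact_force: [0.3, -0.2, -0.4]
gripper_width: 18.7
t 26.68 pos [492.3 198.8  54.6] yaw 2.595 tilt [-0. -1. -0.] F [ 0.3 -0.2 -0.4] w 18.7 j6 0.33
clock: 27.52
position: [491.1, 198.0, 54.6]
ee_rot: [-0.315, -0.632, 0.633, 0.316]
contact_force: [-4.6, -2.2, 5.2]
gripper_width: 18.7
t 27.52 pos [491.1 198.   54.6] yaw 2.216 tilt [-0.    -1.     0.003] F [-4.6 -2.2  5.2] w 18.7 j6 -0.04
[-0.3598919   1.25204159  0.3165439 ]
```

The bar has turned about 67° and a small resistance has appeared. I'll release, rise and look.

```bash
python3 -m creep '[{"delta_pos":[0,0,0],"rot":[0,0,0],"jaw":28},{"delta_pos":[0,0,0],"rot":[0,0,0],"jaw":40},{"delta_pos":[0,0,0],"rot":[0,0,0],"jaw":50},{"delta_pos":[0,0,0],"rot":[0,0,0],"jaw":50},{"delta_pos":[0,-5,0],"rot":[0,0,0],"jaw":50},{"delta_pos":[0,-15,0],"rot":[0,0,0],"jaw":50},{"delta_pos":[0,-30,0],"rot":[0,0,0],"jaw":50},{"delta_pos":[0,-35,0],"rot":[0,0,0],"jaw":50},{"delta_pos":[0,-35,0],"rot":[0,0,0],"jaw":50},{"delta_pos":[0,-30,0],"rot":[0,0,0],"jaw":50}]'
python3 go.py 380 60 200 2.2
python3 - <<'E'
from h import *
I=arm.get_image("scene");c=I[100:240,260:470];cv2.imwrite("pics/a8.png",cv2.resize(c,(800,533),interpolation=cv2.INTER_CUBIC)[:,:,::-1])
g=proj("scene",[[492.4,199,20],[492.4,199,79],[448,18,0]]);print(g)
print(fitbar(I,"scene",(492.4,199),20,-.9))
for d in arm.masks_of("scene","nut_1"):print(d["p"],d["location"])
E
```

```text
clock: 28.35
position: [492.6, 198.8, 207.3]
ee_rot: [0.317, 0.633, -0.632, -0.316]
contact_force: [0.6, 1.0, 0.7]
gripper_width: 50.0
t 28.35 pos [492.6 198.8 207.3] yaw 2.213 tilt [-0.    -1.    -0.002] F [0.6 1.  0.7] w 50.0 j6 -0.05
roty 0.013 then shift [-46.0, 7.3, 172.7] shift w/o rot [-43.7   6.9 173.3]
[[394.48944612 188.23138115]
 [401.61917268 165.23843451]
 [302.39523659 191.9017792 ]]
(array([490.79104403, 223.20130653,  -1.9793418 ]), np.float64(378.56078431372543), np.float64(773.0))
0.88 [301.8, 187.4]
0.71 [397.3, 177.8]
```

View pics/a8.png

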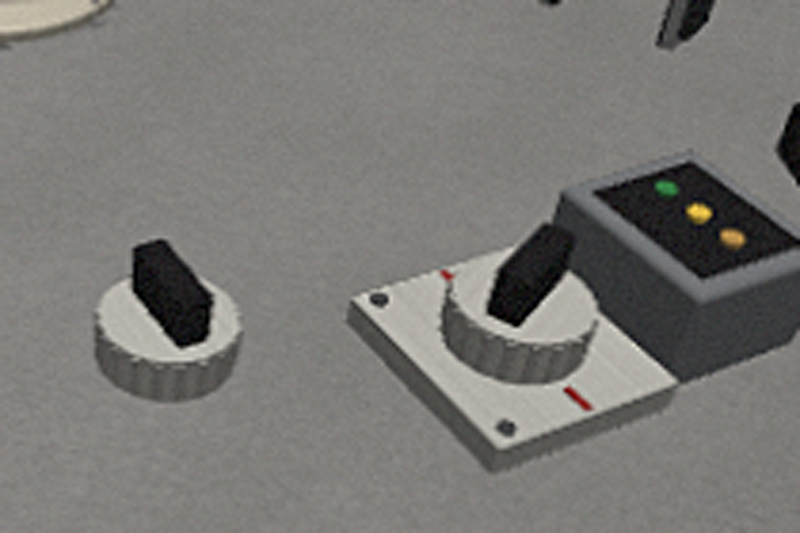

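The picture shows the fitted nut seated flat on the block, with its bar well across the red strokes (crop centre about (522,310)). The other nut stands upright at (168,315). My bar fit caught the housing's black panel, so I'll repeat it with a tighter window before handing in.

```bash
sed -i 's/<28$/<18/' h.py; python3 - <<'E'
from h import *
I=arm.get_image("scene")
x,f,n=fitbar(I,"scene",(492.4,199),20,-.9);print(x.round(2),f,n,"bar vs strokes deg",np.degrees(x[2]-.242))
s=arm.read_state();print(s["clock"],s["contact_force"].round(1),abs(s["joint_vel"]).max())
arm.job_done()
E
```

```text
[489.24 205.81  -0.99] 136.58039215686273 486.0 bar vs strokes deg -70.35805878028175
28.5 [-1.5  0.1 -0.9] 0.07498458128311651
the job is handed in; nothing more can be done
```

The job is handed in, and the last checks point to a correct result. There was no verdict, and one check disagreed slightly.

- **First nut tried (nearer the robot):** it stopped about 15 mm above the seat and did not sink at any of the small offsets or turns I tried. I lifted it off and stood it on the bench at about (448, 18), roughly 185 mm from the stud.
- **Second nut:** it sank freely, with almost no force, and the TCP height at the end (54.6 mm) matched the seated height. I turned it clockwise about 67° until a slight resistance appeared, then released it.
- **Last checks:** the final picture shows the nut seated level, the other nut upright, and the gripper clear above. It finished at 28.5 s of the 72 s allowed.
- **What disagreed:** my first bar fit caught the housing's black panel, so I discarded it. The second put the bar about 70° from the red strokes, in line with the gripper's 67°. Its position came out about 7 mm off, towards the housing. I trusted the TCP position and the picture over that.

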